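Lay the tray for a boiled egg

TASK

Lay the breakfast tray for someone who will sit at its near long side: first stand the egg cup in the middle of the plate, then gently set the egg upright into the cup, without dropping it. Lift the salt shaker straight up out of its light wire caddy, so that the caddy neither tips nor gets dragged along and the pepper stays in it, and stand the salt on the tray straight behind the plate, to the right of the jam jar; lay the teaspoon on the tray close along the right side of the plate, level with the plate's middle and square to the tray's long side, handle towards the near side. Leave the plate and the jam jar where they are.

Things in the scene. Friction and masses are not known exactly. Their poses are not given: they have to be found in the camera images.
- tray: Light wooden tray, does not move, 246 deep (its x) by 374 wide (its y) x 52 mm. Origin: centre of its underside; x points from the near long side (facing the robot, where the person will sit) to the back, y to the left, z up. Floor top 6 mm above the origin; inside 226 x 354 mm; long rims 22 mm high, the short ends have raised grips 52 mm high.
- plate: White round plate lying on the tray floor, 154 mm across, 18 mm high, loose. Origin: centre of its underside (6 mm above the tray origin); same axes as the tray. Its flat middle, about 90 mm across, is 5 mm above its origin; the rim rises to 18 mm. Between its rim and the back rim of the tray is a gap of about 60 to 70 mm; between it and the right end of the tray about 100 mm.
- jam_jar: Glass jam jar with a yellow lid, does not move, standing at the back left of the tray, 69 mm across, 112 mm high. Origin: centre of its underside; z up.
- egg_cup: White footed egg cup, loose, 50 mm high, empty. Origin: centre of its foot (44 mm across); z up. Bowl 50 mm across outside at the rim, narrowing below; open mouth 43 mm across, 13 mm deep (its bottom is 37 mm above the origin). Best gripped at the rim.
- egg: Brown hen's egg, loose, rigid, 44 mm across and 57 mm high, standing upright (blunt end down) in one of the two cups of the egg stand. Origin: its lowest point; z along its length; it is widest 22 mm above the origin. 13 mm of it stand inside the stand's cup, and will inside the egg cup; it may lean up to 0.15 rad.
- egg_stand: White ceramic double egg stand, does not move, 62 (x) x 118 (y) mm, 24 mm high: two cups like the egg cup's bowl (50 mm across) at y = -29 and +29 mm, one of them empty. Origin: centre of its underside.
- caddy: Light (70 g) free-standing steel wire caddy for salt and pepper, loose, 108 (its x) x 57 (its y) mm, wire rails up to 36 mm high. Two open-topped square pockets, 48 mm wide inside, centred at x = -26 and +26 mm; pocket floor 3 mm above the origin. Origin: centre of its underside.
- salt: Salt shaker, loose: clear body with white salt and a grey domed cap, 44 mm across, 90 mm high, about 100 g, standing in one pocket of the caddy (with 2 mm of play each side). Origin: centre of its underside; z up. Body 44 mm wide up to 74 mm, cap 34 mm wide above.
- pepper: Pepper jar with dark cap, loose, 44 mm across, 96 mm high, in the caddy's other pocket; stays there. Origin: centre of its underside.
- teaspoon: Metal teaspoon, loose, 137 mm long, 28 mm wide at the bowl, 13 mm high, lying on the worktop. Origin: underside at the middle of its length; its x runs along the spoon from the handle (-x) to the bowl (+x, centre of the bowl at +52 mm).

How it is judged:
By the outcome, as a careful person would: the job done as asked, in the order asked, and still so for the second after the job is handed in, with the robot touching nothing.
It also fails if it takes over 120 s, if anything falls off the work surface, if the arm or the gripper's body presses on something with over 40 N, if the wrist force passes 120 N, or if a joint passes its speed limit or range.

ROBOT

A 6-joint arm with a two-finger parallel gripper is mounted at the origin on a cart in front of the work surface, level with it; the furniture and walls round the work are solid. World frame = base frame: x ahead of the robot, y to its left, z up, the work surface at z = 0. Lengths are in m, angles in rad, forces in N, time in s.
With the tool pointing down it reaches from about 0.325 to 1 m from the base axis. Payload 5.1 kg.
Tool frame: the origin (TCP) lies on the centre line of the jaws, within the pads' length; the fingertips stand 19 mm ahead of it and the grasp point (between the pads) is the TCP (bot.tip_extent is the distance from the TCP to the fingertips, in m); z points along the fingers, y is the line along which they close (so a half turn about z gives the same grasp; the last joint's range is limited). The gripper opens to 85 mm and grips with 20 to 120 N. Pads are 22 mm wide; open, the fingers measure 114 mm over their backs; the gripper's body (76 mm by 85 mm) begins 54 mm behind the grasp point. The pads swing forward as they close: fully open they stand 13 mm farther back than shut.
Start: joints at [1.187, 0.124, 1.65, -0, 1.367, -0.083], TCP at [0.193, 0.621, 0.25] pointing down, gripper open.
Joint ranges: [-2.61, 2.61], [-1.02, 2.33], [0.03, 2.71], [-1.35, 4.49], [0.32, 2.68], [-2.91, 2.91]. Speed limits (rad/s): [2.57, 2.57, 3.14, 3.14, 3.14, 3.14].

INTERFACE

Orientations are given as a 3x3 rotation matrix whose columns are the frame's x, y, z axes.
In Python, from cell import bot, kinematics, imaging, nets gives the robot as it stands. Calls block until the motion is done:
- bot.goto(position, orientation): joint-space move of the TCP to a pose.
- bot.move_linear(position, rot=None, rate=0.15): straight line of the TCP; rot=None keeps the orientation; rate is the mean speed in m/s.
- bot.goto_joints(angles): joint-space move.
- bot.command_gripper(opening): finger opening in m; the grip force is fixed at half the most; returns when the fingers have stopped.
- bot.dwell(seconds).
- kinematics.inverse_kinematics(position, orientation): joint angles nearest the present ones, or None.
- bot.state(): the state.
- imaging.get_image(name): name is "scene" or "top"; returns the picture (420x560x3 uint8, red, green, blue); there is no depth.
- imaging.calibration(name): a dict with "intrinsics" (3x3 intrinsics, pixels), "world_to_cam" (4x4, takes a point from world to camera coordinates). Camera axes: x right, y up, looking along -z (the intrinsics and any distortion apply to the point x, -y, -z); pixel columns grow to the right and rows downward; lengths in m; the calibration is good to about 2 mm. A picture is of the moment at which its call begins. calibration takes no time and is no camera call.
A pose or a line that the arm cannot do raises bot.MotionError and nothing moves.
- bot.close_job(): hands the job in; it is judged then, once.
Trained networks look in the newest picture that a camera, given by its name, has taken for a name from the list of things; names that differ only in an ending like _2 or _b are one class to them, and where a whole thing is asked for, a point or a joint stands for the part that bears it (a point fixed in the world has none). Each returns a list of dicts, best first, with "p" (0 to 1); they miss things now and then, are a little off and sometimes report something else, mostly with a low value. They report only what shows in the picture. A call takes as long as a camera call.
- nets.find_in(camera, name): "box" ([centre column, centre row, width, height] in pixels, round what is visible of it).
- nets.mark_of(camera, name): "xy" ([column, row] in pixels: a listed point, or the origin of a listed thing).
The state is a dict: "time_s": time; "joint_pos": joint angles; "qd": joint speeds; "joint_efforts": joint torques, N m; "tcp_pos": TCP position; "tool_rot": TCP orientation; "force": force on the tool from outside, world axes, zero at the start; "wrist_torque": the same for the moment, N m; "opening": finger opening in m; "grasp_force": force on a finger pad.
Only numpy, scipy, OpenCV 4.12 (cv2) and the standard library are available. Lean on these libraries where they do the work, as an engineer would, in place of code of your own. Each camera call takes 0.05 s, during which the arm holds its last target. There are 200 camera calls.

## Working session

There is one attempt and no reset: what is moved stays moved. The work goes in short steps, each a Python script; the robot and the scene stay as the last script left them, time stands still between calls to the robot, and variables do not carry over. Pictures are saved under pics/ and viewed, at most 14 in all, crops included, and the job is handed in when it is done.

```bash
ls; mkdir -p pics; python3 - <<'E'
from cell import bot,kinematics,imaging,nets
import cv2,numpy as np
for c in("scene","top"):
    im=imaging.get_image(c); cv2.imwrite(f"pics/{c}0.png",im[:,:,::-1])
    k=imaging.calibration(c); print(c,{a:np.round(b,3).tolist() if not isinstance(b,str) else b for a,b in k.items()})
    for n in "tray plate jam_jar egg_cup egg egg_stand caddy salt pepper teaspoon".split():
        b=nets.find_in(c,n)[:2];m=nets.mark_of(c,n)[:2]
        print(n,[(np.round(x["box"]).tolist(),round(x["p"],2)) for x in b],[(np.round(x["xy"],1).tolist(),round(x["p"],2)) for x in m])
print(bot.state()["time_s"],bot.state()["tool_rot"],bot.tip_extent)
E
```

```text
pics
scene {'intrinsics': [[387.816, 0.0, 283.147], [0.0, 387.816, 210.425], [0.0, 0.0, 1.0]], 'world_to_cam': [[-0.983, 0.185, 0.002, 0.545], [-0.083, -0.452, 0.888, -0.004], [0.165, 0.873, 0.46, -1.231], [0.0, 0.0, 0.0, 1.0]]}
tray [([272.0, 194.0, 80.0, 63.0], 0.86)] [([269.7, 196.3], 0.62)]
plate [([281.0, 193.0, 40.0, 21.0], 0.81)] []
jam_jar [([251.0, 195.0, 25.0, 40.0], 0.85)] [([251.4, 213.8], 0.95)]
egg_cup [([300.0, 243.0, 18.0, 25.0], 0.9)] [([298.0, 248.6], 0.76)]
egg [] []
egg_stand [([313.0, 270.0, 35.0, 27.0], 0.74)] [([253.1, 209.2], 0.7), ([311.4, 276.4], 0.56)]
caddy [([329.0, 303.0, 56.0, 23.0], 0.75)] [([327.7, 301.3], 0.73)]
salt [([338.0, 283.0, 22.0, 37.0], 0.68)] [([333.3, 300.4], 0.81)]
pepper [([316.0, 286.0, 21.0, 43.0], 0.8)] [([317.3, 306.4], 0.62)]
teaspoon [([347.0, 270.0, 28.0, 26.0], 0.59)] [([345.0, 268.9], 0.77), ([326.7, 303.6], 0.53)]
top {'intrinsics': [[521.934, 0.0, 284.321], [0.0, 521.934, 216.379], [0.0, 0.0, 1.0]], 'world_to_cam': [[-0.027, -1.0, -0.006, 0.034], [0.997, -0.028, 0.07, -0.551], [-0.07, -0.005, 0.998, -1.371], [0.0, 0.0, 0.0, 1.0]]}
tray [([372.0, 211.0, 145.0, 96.0], 0.83)] []
plate [([363.0, 220.0, 57.0, 59.0], 0.8)] [([243.3, 217.7], 0.59)]
jam_jar [] [([328.5, 182.0], 0.79)]
egg_cup [([244.0, 219.0, 17.0, 16.0], 0.51)] [([244.1, 218.2], 0.64)]
egg [([193.0, 228.0, 16.0, 19.0], 0.79)] [([198.4, 227.8], 0.52)]
egg_stand [([206.0, 228.0, 52.0, 27.0], 0.63)] [([205.7, 223.7], 0.86)]
caddy [([166.0, 230.0, 26.0, 46.0], 0.65)] [([165.8, 231.0], 0.96)]
salt [([162.0, 240.0, 24.0, 20.0], 0.52)] [([162.9, 239.9], 0.53)]
pepper [([161.0, 220.0, 25.0, 22.0], 0.76)] [([166.7, 217.6], 0.82)]
teaspoon [([208.0, 262.0, 51.0, 20.0], 0.65)] [([205.7, 260.0], 0.74)]
2.1 [[-9.55108746e-01  2.96255436e-01 -1.17602323e-05]
 [ 2.96255436e-01  9.55108746e-01  1.37951900e-06]
 [ 1.16409907e-05 -2.16644207e-06 -1.00000000e+00]] 0.019
```

```bash
python3 - <<'E'
import cv2
t=cv2.imread("pics/top0.png")[160:290,140:460]
cv2.imwrite("pics/top0c.png",cv2.resize(t,None,fx=2.5,fy=2.5,interpolation=cv2.INTER_CUBIC))
t=cv2.imread("pics/top0.png")[195:285,140:280]
cv2.imwrite("pics/top0d.png",cv2.resize(t,None,fx=5.7,fy=5.7,interpolation=cv2.INTER_CUBIC))
t=cv2.imread("pics/scene0.png")[150:330,220:400]
cv2.imwrite("pics/scene0c.png",cv2.resize(t,None,fx=3.3,fy=3.3,interpolation=cv2.INTER_CUBIC))
E
```

```text
(no output)
```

View pics/top0c.png

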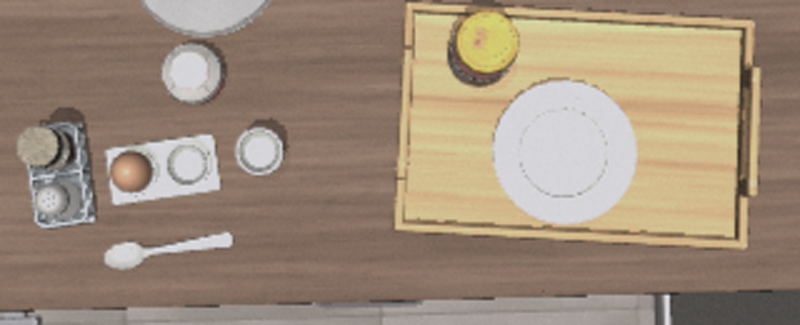

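View pics/top0d.png

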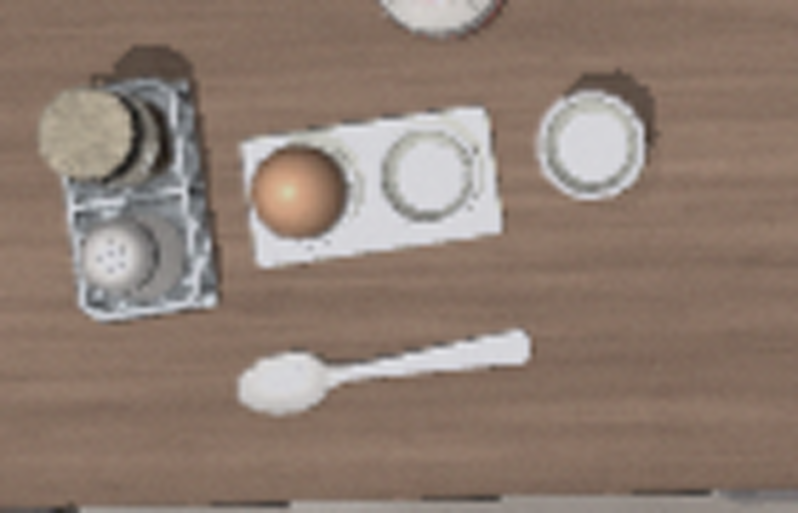

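View pics/scene0c.png

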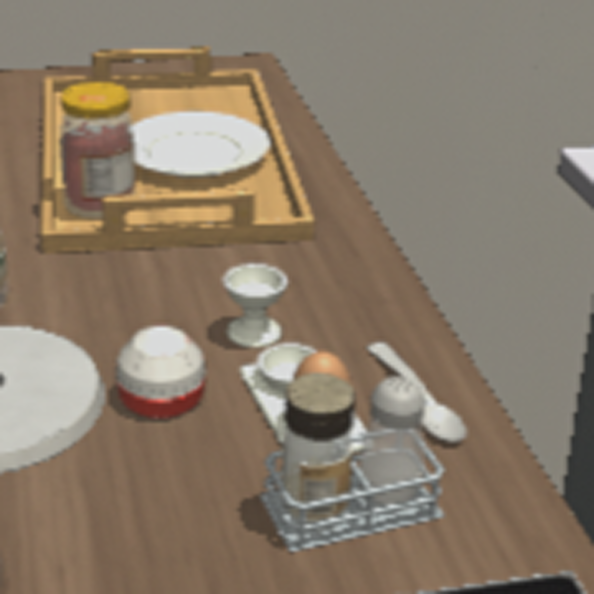

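```bash
cat > h.py <<'E'
from cell import bot,kinematics,imaging,nets
import cv2,numpy as np
def world(c,uv,z):
    k=imaging.calibration(c);K=np.array(k["intrinsics"]);T=np.array(k["world_to_cam"])
    d=np.linalg.inv(K)@[uv[0],uv[1],1];d=np.array([d[0],-d[1],-d[2]])
    R=T[:3,:3];o=-R.T@T[:3,3];d=R.T@d
    return o+d*(z-o[2])/d[2]
def pix(c,p):
    k=imaging.calibration(c);K=np.array(k["intrinsics"]);T=np.array(k["world_to_cam"])
    q=T[:3,:3]@p+T[:3,3];q=K@[q[0],-q[1],-q[2]];return q[:2]/q[2]
def crop(u,s,o): return (np.array(u)+.5)/s-.5+np.array(o)
def down(a):  # closing axis (tool y) at yaw a from world x
    y=np.array([np.cos(a),np.sin(a),0]);z=np.array([0,0,-1.]);return np.column_stack([np.cross(y,z),y,z])
E
python3 - <<'E'
from h import *
D=lambda u,z:world("top",crop(u,5.7,(140,195)),z)[:2]
C=lambda u,z:world("top",crop(u,2.5,(140,160)),z)[:2]
p=lambda n,v:print(n,np.round(v,4).tolist())
p("cup",D((592,145),.05));p("egg",D((299,192),.033));p("stand",[D(u,.012) for u in((241,143),(488,108),(502,232),(258,268))])
p("emptycup",D((429,176),.024));p("salt",D((118,256),.085));p("pepper",D((87,132),.097))
p("caddyrail",[D(u,.036) for u in((85,312),(210,300),(187,82),(62,95))])
p("spoon",[D(u,.006) for u in((238,385),(530,347),(285,383))])
p("tray",[C(u,.022) for u in((408,3),(753,22),(745,247),(396,229))]);p("plate",C((565,152),.018));p("plate ring",C((564,153),.011));p("jar",C((487,42),.112))
T=[C(u,.022) for u in((408,3),(753,22),(745,247),(396,229))]
p("tray c",np.mean(T,0));p("sizes",[np.linalg.norm(T[i]-T[(i+1)%4]) for i in range(4)])
# refine plate by segmentation on the image
im=cv2.imread("pics/top0.png");hsv=cv2.cvtColor(im,cv2.COLOR_BGR2HSV)
m=((hsv[...,1]<60)&(hsv[...,2]>140)).astype(np.uint8)
n,l,s,c=cv2.connectedComponentsWithStats(m)
for i in range(1,n):
    if s[i,4]>40: print(s[i].tolist(),np.round(c[i],2).tolist())
# scene cross-check: predicted vs nets
for n_,q in(("cup",D((592,145),.05)),("salt",D((118,256),.085)),("spoon",(D((238,385),.006)+D((530,347),.006))/2)):
    p(n_,pix("scene",[*q,0]))
E
```

```text
cup [0.5429, 0.1253]
egg [0.526, 0.2627]
stand [[0.5509, 0.2935], [0.5642, 0.177], [0.5057, 0.1716], [0.492, 0.2863]]
emptycup [0.5323, 0.2037]
salt [0.4971, 0.3342]
pepper [0.5518, 0.3444]
caddyrail [[0.4733, 0.3616], [0.4772, 0.3039], [0.5782, 0.3133], [0.5738, 0.3713]]
spoon [[0.4376, 0.2977], [0.4516, 0.1602], [0.4379, 0.2756]]
tray [[0.699, -0.035], [0.668, -0.4026], [0.4289, -0.3827], [0.4579, -0.0151]]
plate [0.5348, -0.1974]
plate ring [0.5342, -0.1974]
jar [0.6415, -0.1096]
tray c [0.5635, -0.2089]
sizes [0.369, 0.2399, 0.3687, 0.2419]
[366, 110, 194, 17, 2137] [464.27, 118.35]
[70, 119, 193, 16, 2102] [165.07, 126.84]
[287, 123, 54, 18, 411] [313.51, 136.06]
[350, 126, 210, 14, 1551] [455.23, 132.43]
[37, 134, 523, 41, 5618] [238.78, 146.58]
[204, 178, 24, 23, 428] [215.79, 188.62]
[336, 192, 59, 58, 2658] [365.39, 220.37]
[147, 211, 31, 40, 539] [159.37, 230.81]
[233, 211, 20, 19, 300] [242.81, 219.94]
[181, 213, 47, 29, 806] [207.75, 227.14]
[181, 252, 52, 16, 310] [203.53, 259.61]
[0, 278, 407, 142, 46219] [196.72, 348.95]
[405, 278, 9, 142, 375] [409.19, 349.29]
[482, 408, 21, 12, 249] [491.88, 413.55]
cup [296.3126, 250.259]
salt [336.8694, 299.3422]
spoon [344.2281, 268.9762]
```

```bash
python3 - <<'E'
from h import *
W={"cup":(.5429,.1253,.15,0),"egg":(.526,.2627,.15,.11),"plate":(.5345,-.197,.15,0),"salt":(.4975,.3343,.2,np.pi/2+.094),"saltT":(.644,-.206,.2,-.084),"spoon":(.4487,.1892,.15,.102),"spoonT":(.486,-.29,.1,np.pi/2-.084)}
for n,(x,y,z,a) in W.items():
    for s in(-np.pi,0): 
        q=kinematics.inverse_kinematics(np.array([x,y,z]),down(a+s));print(n,round(s),None if q is None else np.round(q,2).tolist())
E
```

```text
cup -3 None
cup 0 [0.13, 0.0, 1.95, -0.0, 1.19, 0.13]
egg -3 [0.37, 0.07, 1.88, -0.0, 1.19, -2.88]
egg 0 [0.37, 0.07, 1.88, -0.0, 1.19, 0.26]
plate -3 [-0.45, 0.03, 1.92, -0.0, 1.19, 2.69]
plate 0 [-0.45, 0.03, 1.92, -0.0, 1.19, -0.45]
salt -3 [0.5, 0.05, 1.82, -0.0, 1.28, 1.98]
salt 0 [0.5, 0.05, 1.82, -0.0, 1.28, -1.16]
saltT -3 [-0.39, 0.21, 1.63, -0.0, 1.29, 2.84]
saltT 0 [-0.39, 0.21, 1.63, -0.0, 1.29, -0.3]
spoon -3 None
spoon 0 [0.29, -0.16, 2.1, -0.0, 1.2, 0.19]
spoonT -3 [-0.63, 0.08, 1.96, -0.0, 1.1, 1.02]
spoonT 0 [-0.63, 0.08, 1.96, -0.0, 1.1, -2.12]
```

```bash
cat >> h.py <<'E'
def st(t=""):
    s=bot.state();print(t,"t",round(s["time_s"],1),"F",np.round(s["force"],1),"op",round(s["opening"],4),"gf",round(s["grasp_force"],1),"tcp",np.round(s["tcp_pos"],4))
def hov(x,y,z,a): bot.goto(np.array([x,y,z]),down(a))
def lin(x,y,z,r=.15): bot.move_linear(np.array([x,y,z]),rate=r)
def pic(c,n,box=None,f=1):
    im=imaging.get_image(c)[:,:,::-1]
    if box: im=im[box[2]:box[3],box[0]:box[1]]
    cv2.imwrite(f"pics/{n}.png",cv2.resize(im,None,fx=f,fy=f,interpolation=cv2.INTER_CUBIC))
E
python3 - <<'E'
from h import *
st("0");bot.command_gripper(.07)
x,y=.5429,.1253
hov(x,y,.13,0);st("hov");lin(x,y,.042,.1);st("at")
bot.command_gripper(.04);st("grip")
lin(x,y,.13);st("up")
pic("top","cupup");pic("scene","cupup_s")
x,y=.5345,-.197
hov(x,y,.13,0);lin(x,y,.065);lin(x,y,.0545,.03);st("down")
E
```

```text
0 t 2.1 F [ 0.5  0.7 -0.2] op 0.0854 gf 0.0 tcp [0.1926 0.6208 0.2503]
hov t 4.6 F [-0.6  0.2  1.1] op 0.0698 gf 0.0 tcp [0.543  0.1261 0.1303]
at t 5.7 F [-0.4 -0.3 -0.1] op 0.0699 gf 0.0 tcp [0.5436 0.1254 0.0428]
grip t 6.0 F [-1.6 -0.6  6.3] op 0.0496 gf 62.6 tcp [0.544  0.1255 0.0435]
up t 6.7 F [-0.1 -0.3 -1.8] op 0.0488 gf 62.2 tcp [0.542  0.1251 0.1288]
down t 9.1 F [ 0.4 -0.1 -0.8] op 0.0495 gf 62.2 tcp [ 0.5346 -0.1971  0.0546]
```

```bash
python3 - <<'E'
from h import *
x,y=.5345,-.197
for z in(.0535,.0525,.0515,.0505):
    lin(x,y,z,.02);bot.dwell(.1);st()
    if bot.state()["force"][2]>2:break
pic("scene","cupset",(220,330,150,260),5)
E
```

```text
t 9.5 F [-3.6  0.8  5.1] op 0.0495 gf 62.7 tcp [ 0.5346 -0.1972  0.0545]
```

View pics/cupset.png

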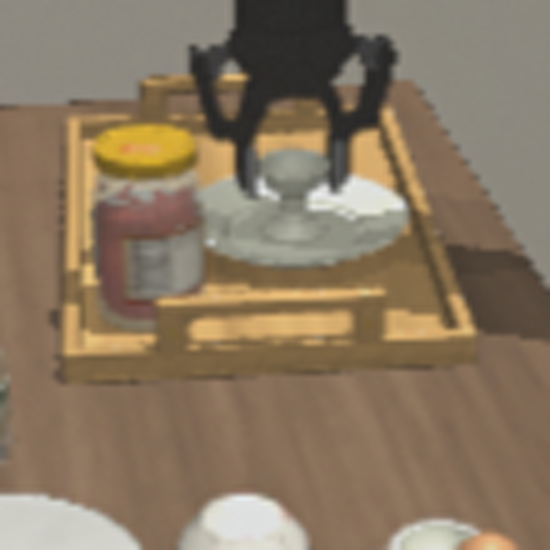

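The cup stands upright on the plate under the gripper (around pixel 295,195 in the crop), and the wrist force shows contact. Next: release the cup and fetch the egg.

```bash
python3 - <<'E'
from h import *
bot.command_gripper(.07);st("rel");lin(.5345,-.197,.14)
x,y=.526,.2627
bot.command_gripper(.062)
hov(x,y,.13,.11)
pic("top","cupplaced",(320,440,160,260),6)
im=imaging.get_image("top");
print([(np.round(m["xy"],1),m["p"]) for m in nets.mark_of("top","egg_cup")[:3]])
lin(x,y,.07,.1);lin(x,y,.045,.04);st("at egg")
pic("scene","ategg",(270,370,220,320),5)
E
```

```text
rel t 9.8 F [-0.   0.6  0. ] op 0.0703 gf 0.0 tcp [ 0.5344 -0.197   0.0533]
[(array([363.8, 218.3]), 0.55)]
at egg t 14.2 F [ 0.3 -0.6  1. ] op 0.062 gf 0.0 tcp [0.5261 0.2627 0.045 ]
```

View pics/cupplaced.png

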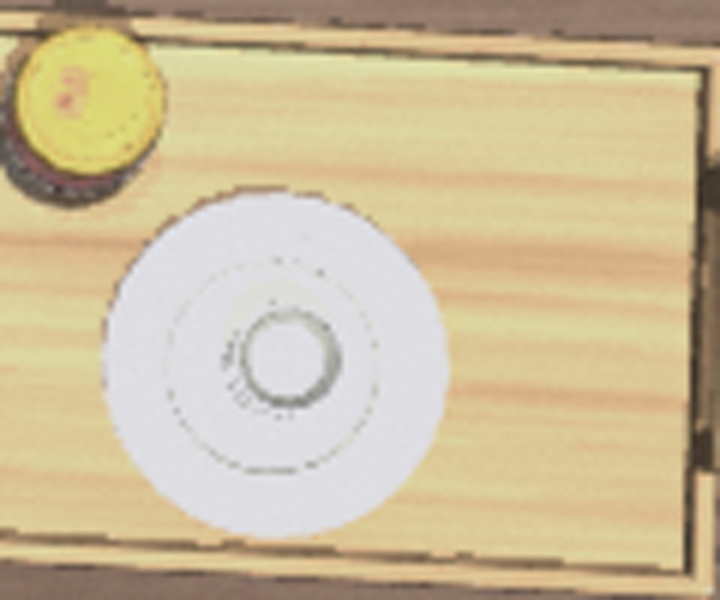

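View pics/ategg.png

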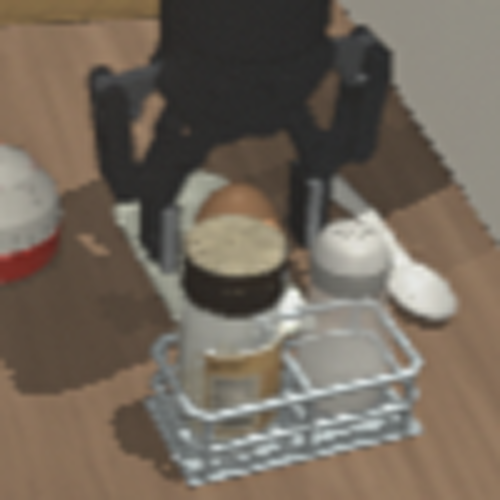

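```bash
python3 - <<'E'
from h import *
c=crop((289,358),6,(320,160));print(c,world("top",c,.061),world("top",c,.05), world("top",crop((275,363),6,(320,160)),.018))
bot.command_gripper(.036);st("grip")
lin(.526,.2627,.16,.1);st("up")
pic("scene","eggup",(220,420,120,320),4)
pic("top","eggup",(140,280,195,285),5)
E
```

```text
[367.75 219.25] [ 0.53537137 -0.19632135  0.061     ] [ 0.53603615 -0.19802933  0.05      ] [ 0.53592006 -0.19671011  0.018     ]
grip t 14.5 F [-1.3  0.2  3.9] op 0.0406 gf 60.4 tcp [0.5266 0.263  0.0458]
up t 15.8 F [ 0.4 -0.7 -1.5] op 0.0409 gf 60.6 tcp [0.5254 0.2625 0.1589]
```

View pics/eggup.png

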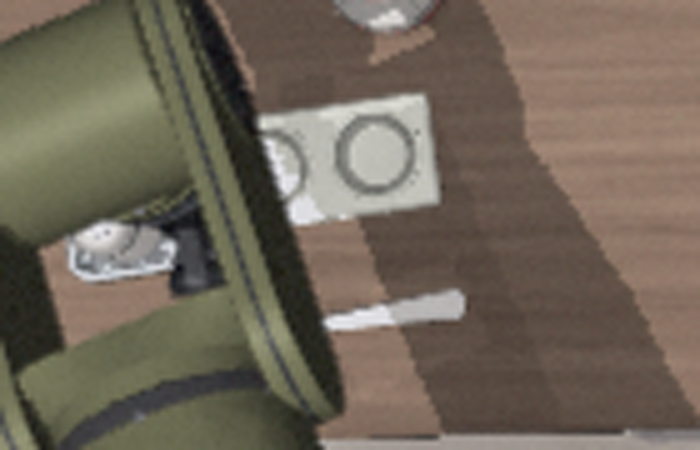

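```bash
python3 - <<'E'
from h import *
pic("scene","eggup2",(270,370,180,320),5)
E
```

```text
(no output)
```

View pics/eggup2.png

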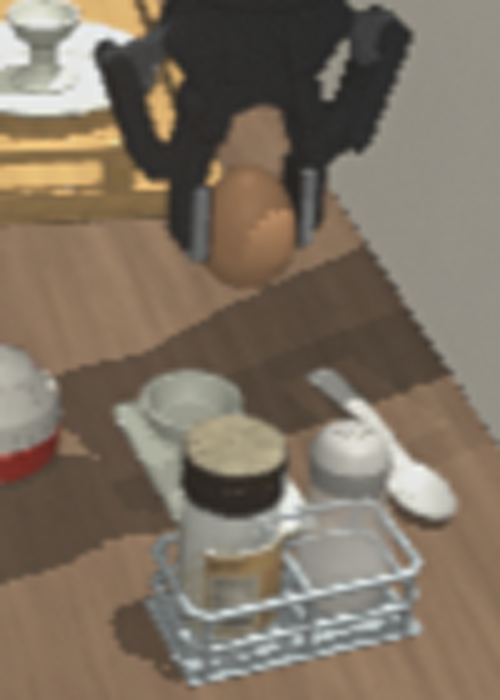

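```bash
python3 - <<'E'
from h import *
print([pix("scene",[.5254,.2625,z]).round(1).tolist() for z in(.12,.125,.13)])
x,y=.535,-.197
hov(x,y,.16,0);lin(x,y,.105);lin(x,y,.088,.05);bot.dwell(.2);st("near")
f0=np.array(bot.state()["force"])
for z in np.arange(.087,.0765,-.001):
    lin(x,y,z,.02);bot.dwell(.08);st()
    if np.linalg.norm(bot.state()["force"]-f0)>2.5:break
pic("scene","eggset",(240,330,150,230),7)
E
```

```text
[[318.3, 237.5], [318.4, 235.5], [318.5, 233.6]]
near t 18.9 F [ 0.5  0.1 -0.2] op 0.041 gf 60.6 tcp [ 0.5352 -0.1971  0.0883]
 t 19.2 F [0.2 0.2 0.7] op 0.041 gf 60.6 tcp [ 0.535 -0.197  0.087]
 t 19.6 F [ 1.2  0.7 -1.3] op 0.0409 gf 60.6 tcp [ 0.535  -0.197   0.0859]
 t 19.9 F [-0.8 -0.8 -0.3] op 0.041 gf 60.6 tcp [ 0.535  -0.197   0.0849]
 t 20.2 F [-0.  -0.1  0.2] op 0.0411 gf 60.6 tcp [ 0.535 -0.197  0.084]
 t 20.6 F [-0.3  0.4 -0.6] op 0.0412 gf 60.6 tcp [ 0.535 -0.197  0.083]
 t 20.9 F [-2.7  0.9  4.9] op 0.0409 gf 61.0 tcp [ 0.5352 -0.1971  0.0828]
```

View pics/eggset.png

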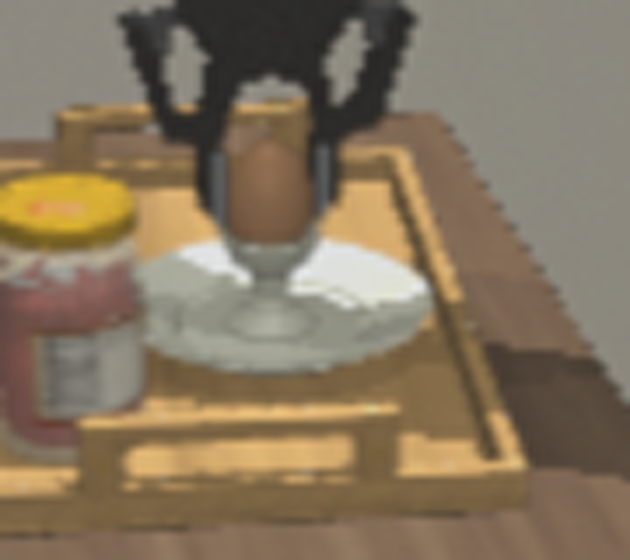

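```bash
python3 - <<'E'
from h import *
bot.command_gripper(.058);st("rel");lin(.535,-.197,.2,.1);
im=np.mean([imaging.get_image("top").astype(float) for _ in range(6)],0).astype(np.uint8)[:,:,::-1]
a=cv2.resize(im[205:260,140:185],None,fx=10,fy=10,interpolation=cv2.INTER_CUBIC)
im2=np.mean([imaging.get_image("scene").astype(float) for _ in range(6)],0).astype(np.uint8)[:,:,::-1]
# overlay predicted outlines of salt (body top ring z .077, cap top) and caddy rail
for n,(x,y) in {"s":(.4985,.3345)}.items():
  for r,z in((.022,.077),(.017,.08),(.022,.003)):
    P=[pix("top",[x+r*np.cos(t),y+r*np.sin(t),z]) for t in np.linspace(0,6.28,40)]
    P=((np.array(P)-[140,205]+.5)*10-.5).astype(np.int32);cv2.polylines(a,[P],True,(0,0,255),1)
c,s=np.cos(.094),np.sin(.094)
P=[pix("top",[.5257+c*u-s*v,.3376+s*u+c*v,.036]) for u,v in((-.054,-.0285),(.054,-.0285),(.054,.0285),(-.054,.0285))]
cv2.polylines(a,[((np.array(P)-[140,205]+.5)*10-.5).astype(np.int32)],True,(0,255,0),1)
b=im2[150:230,240:320];b=cv2.resize(b,(550,550),interpolation=cv2.INTER_CUBIC)
o=np.zeros((550,800,3),np.uint8);o[:,:450]=a;o[:,450:]=b[:,100:450];cv2.imwrite("pics/salt.png",o)
E
```

```text
rel t 21.2 F [ 0.6 -0.2 -0.2] op 0.0578 gf 0.0 tcp [ 0.5348 -0.1969  0.0815]
```

View pics/salt.png

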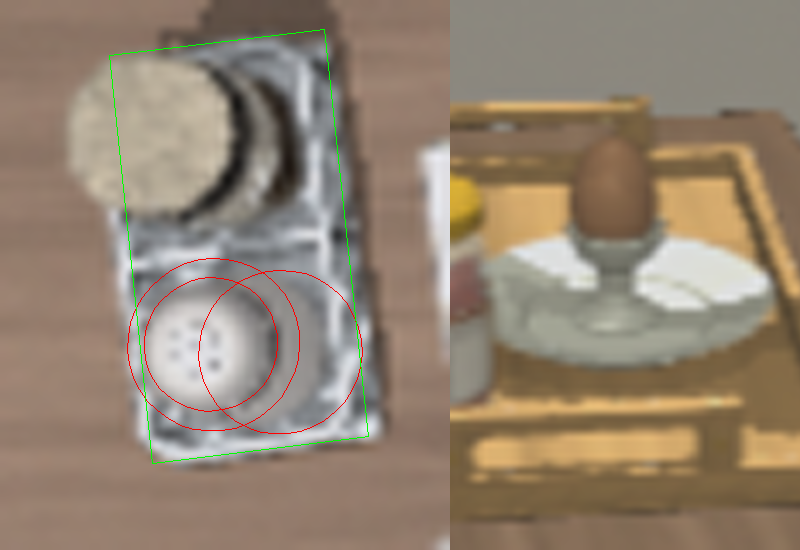

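```bash
python3 - <<'E'
from h import *
im={c:np.mean([imaging.get_image(c).astype(float) for _ in range(5)],0).astype(np.uint8)[:,:,::-1] for c in("top","scene")}
np.savez("ims.npz",**im)
def tile(c,box,f,cx,cy,sx,sy,col=(0,0,255)):
    a=cv2.resize(im[c][box[2]:box[3],box[0]:box[1]],None,fx=f,fy=f,interpolation=cv2.INTER_CUBIC)
    def pl(P): 
        P=np.array([pix(c,p) for p in P]);P=((P-[box[0],box[2]]+.5)*f-.5).round().astype(np.int32);cv2.polylines(a,[P],True,col,1)
    k,s=np.cos(.094),np.sin(.094)
    for z in(.0,.036): pl([[cx+k*u-s*v,cy+s*u+k*v,z] for u,v in((-.054,-.0285),(.054,-.0285),(.054,.0285),(-.054,.0285))])
    for r,z in((.022,.077),(.022,.003)): pl([[sx+r*np.cos(t),sy+r*np.sin(t),z] for t in np.linspace(0,6.2,30)])
    return a
B=(140,185,205,260);S=(295,362,262,322)
rows=[]
for d in(0,.004):
    A=tile("top",B,6,.5257,.3376+d,.498,.3345+d);Z=tile("scene",S,7,.5257,.3376+d,.498,.3345+d)
    h=300;A=A[:h];Z=cv2.resize(Z,(int(Z.shape[1]*h/Z.shape[0]),h));rows.append(np.hstack([A,Z]))
cv2.imwrite("pics/ov.png",np.vstack(rows));print(np.vstack(rows).shape)
E
```

```text
(600, 605, 3)
```

View pics/ov.png

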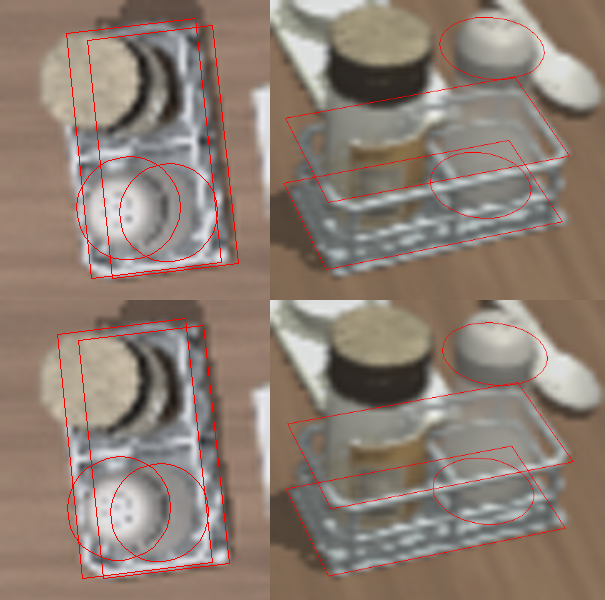

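```bash
cat >> h.py <<'E'
def F(n=12):
    f=[]
    for _ in range(n): f.append(bot.state()["force"]);bot.dwell(.02)
    return np.mean(f,0).round(2)
E
python3 - <<'E'
from h import *
x,y=.4985,.337
bot.command_gripper(.064);hov(x,y,.17,np.pi/2+.094);bot.dwell(.2);print(F())
lin(x,y,.11,.1);lin(x,y,.067,.05);bot.dwell(.2);print(F())
for o in(.05,.047,.045):bot.command_gripper(o);bot.dwell(.1);st();print(F(8))
pic("scene","atsalt",(280,380,240,340),6)
E
```

```text
[ 0.21  0.23 -0.27]
[-0.01  0.05 -0.06]
 t 28.8 F [ 0.1 -0.1 -0.2] op 0.0503 gf 0.0 tcp [0.4985 0.337  0.067 ]
[-0.01 -0.13 -0.02]
 t 29.2 F [-0.1  0.3  0.6] op 0.0469 gf 0.0 tcp [0.4985 0.337  0.067 ]
[ 0.36 -0.2   0.26]
 t 29.7 F [-0.5 -0.5 -0.7] op 0.045 gf 0.0 tcp [0.4985 0.337  0.067 ]
[ 0.09 -0.23  0.05]
```

View pics/atsalt.png

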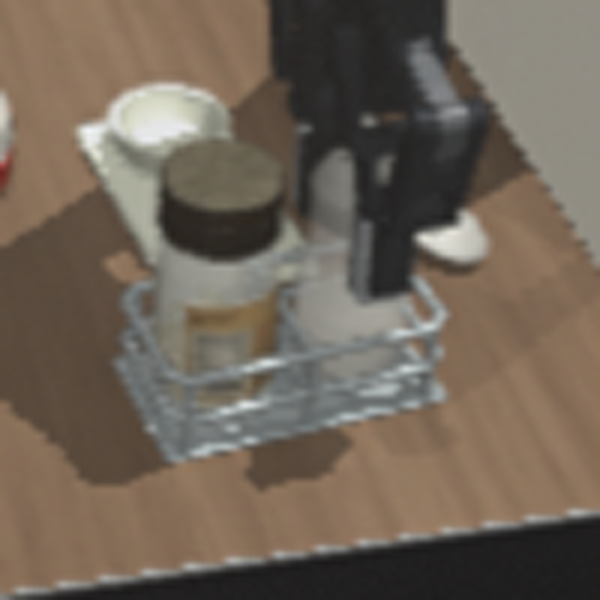

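```bash
python3 - <<'E'
from h import *
x,y=.4985,.337
bot.command_gripper(.038);bot.dwell(.2);st("grip");print(F())
lin(x,y,.073,.03);bot.dwell(.2);print(F(25))
lin(x,y,.082,.03);bot.dwell(.2);print(F(25))
pic("scene","saltup",(280,380,240,340),6)
E
```

```text
grip t 30.3 F [-1.   1.2  0.2] op 0.0384 gf 0.4 tcp [0.4985 0.337  0.0671]
[-0.19  0.42 -0.05]
[-0.02  0.33  0.34]
[0.07 0.07 0.1 ]
```

View pics/saltup.png

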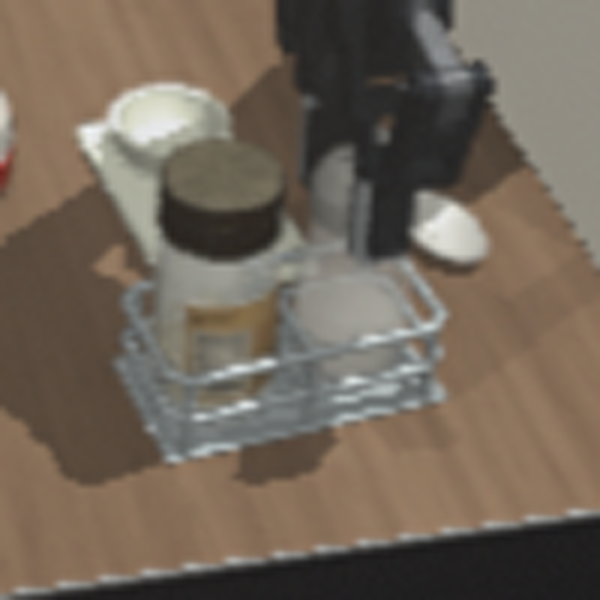

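```bash
python3 - <<'E'
from h import *
g=lambda p:((pix("scene",p)-[280,240]+.5)*6).round().tolist()
for w in(.025,.035):
  for z in(.048,.055,.062): print("tip",w,z,g([.4985-.094*w,.337+w,z]))
for y in(.328,.333,.338): print("cap bottom centre",y,g([.498,y,.077]),"top",g([.498,y,.093]),"base",g([.498,y,.003]))
im=cv2.imread("pics/saltup.png")
st()
E
```

```text
tip 0.025 0.048 [380.0, 303.0]
tip 0.025 0.055 [382.0, 287.0]
tip 0.025 0.062 [383.0, 271.0]
tip 0.035 0.048 [392.0, 321.0]
tip 0.035 0.055 [394.0, 305.0]
tip 0.035 0.062 [395.0, 289.0]
cap bottom centre 0.328 [351.0, 178.0] top [354.0, 141.0] base [337.0, 342.0]
cap bottom centre 0.333 [355.0, 187.0] top [358.0, 149.0] base [341.0, 351.0]
cap bottom centre 0.338 [359.0, 195.0] top [362.0, 158.0] base [345.0, 360.0]
 t 32.6 F [-0.5 -0.1 -0.1] op 0.0387 gf 0.0 tcp [0.4985 0.337  0.082 ]
```

```bash
python3 - <<'E'
from h import *
bot.command_gripper(.064);lin(.4985,.337,.2,.1);hov(.5,-.1,.25,0)
old=np.load("ims.npz")
im={c:np.mean([imaging.get_image(c).astype(float) for _ in range(5)],0).astype(np.uint8)[:,:,::-1] for c in("top","scene")}
np.savez("ims2.npz",**im)
def shift(c,b,m=4):
    o=old[c][b[2]:b[3],b[0]:b[1]];n=im[c][b[2]-m:b[3]+m,b[0]-m:b[1]+m]
    f=8;o=cv2.resize(o,None,fx=f,fy=f,interpolation=cv2.INTER_CUBIC);n=cv2.resize(n,None,fx=f,fy=f,interpolation=cv2.INTER_CUBIC)
    r=cv2.matchTemplate(n,o,cv2.TM_CCOEFF_NORMED);_,v,_,l=cv2.minMaxLoc(r);return (np.array(l)/f-m).tolist(),round(v,3)
for n,c,b in(("saltcap","top",(153,170,232,247)),("peppercap","top",(146,165,210,227)),("caddyedge","top",(150,182,245,253)),("caddyall","top",(145,182,207,254)),("stand","top",(180,230,212,243)),
  ("saltcap","scene",(331,350,265,277)),("pepper","scene",(304,325,262,285)),("caddylow","scene",(300,353,300,318))): print(n,c,shift(c,b))
d=np.abs(im["top"].astype(int)-old["top"]).max(2);print("top diff",np.argwhere(d[200:275,140:270]>40).mean(0) if (d[200:275,140:270]>40).any() else None,(d[200:275,140:270]>40).sum())
for c in("top","scene"):
  for n in("salt","caddy","pepper"): print(c,n,[(np.round(m["xy"],1).tolist(),round(m["p"],2)) for m in nets.mark_of(c,n)[:2]],[(np.round(m["box"],1).tolist(),round(m["p"],2)) for m in nets.find_in(c,n)[:2]])
for y in(.333,.338): print(y,pix("top",[.498,y,.003]),pix("scene",[.498,y,.003]))
E
```

```text
saltcap top ([0.125, 0.0], 0.975)
peppercap top ([0.0, 0.0], 0.997)
caddyedge top ([0.0, 0.0], 0.997)
caddyall top ([0.0, 0.0], 0.996)
stand top ([0.0, 0.0], 1.0)
saltcap scene ([0.0, 0.0], 0.997)
pepper scene ([0.0, 0.0], 1.0)
caddylow scene ([0.0, 0.0], 0.997)
top diff [37.66666667 17.33333333] 3
top salt [([162.5, 238.3], 0.51)] [([161.7, 239.8, 19.0, 20.6], 0.5)]
top caddy [([167.3, 227.4], 0.73)] []
top pepper [([163.4, 218.1], 0.69)] [([161.1, 221.1, 26.9, 18.9], 0.88)]
scene salt [([334.6, 299.8], 0.66)] []
scene caddy [([325.3, 303.0], 0.61)] [([329.6, 302.3, 58.5, 28.8], 0.84)]
scene pepper [([320.4, 306.0], 0.95)] [([317.1, 285.4, 17.6, 40.2], 0.59), ([326.0, 301.4, 51.2, 30.5], 0.4)]
0.333 [168.15334385 239.92370093] [336.38046037 297.97728809]
0.338 [166.2973067  239.97459775] [337.07360645 299.45345224]
```

```bash
python3 - <<'E'
from h import *
x,y=.4985,.3365
hov(x,y,.17,np.pi/2+.094);lin(x,y,.11,.15);lin(x,y,.059,.05);bot.dwell(.1);print(F())
for o in(.045,.04,.037,.034,.03):
    bot.command_gripper(o);bot.dwell(.1);st(o)
    if bot.state()["grasp_force"]>20:break
print(F())
E
```

```text
[0.07 0.03 0.12]
0.045 t 41.1 F [-0.1 -0.1  0.3] op 0.0455 gf 0.0 tcp [0.4985 0.3365 0.059 ]
0.04 t 41.4 F [-0.2  0.7  0.2] op 0.0398 gf 1.2 tcp [0.4986 0.3366 0.0591]
0.037 t 41.7 F [-0.1 -0.3  2.7] op 0.0377 gf 30.8 tcp [0.4988 0.3366 0.0594]
[-0.2   0.04  3.05]
```

```bash
python3 - <<'E'
from h import *
x,y=.4985,.3365
bot.command_gripper(.03);bot.dwell(.1);st("grip");print(F())
lin(x,y,.068,.03);bot.dwell(.2);print(F(25));st()
old=np.load("ims.npz")["scene"];im=np.mean([imaging.get_image("scene").astype(float) for _ in range(5)],0).astype(np.uint8)[:,:,::-1]
def shift(b,m=4):
    f=8;o=cv2.resize(old[b[2]:b[3],b[0]:b[1]],None,fx=f,fy=f,interpolation=2);n=cv2.resize(im[b[2]-m:b[3]+m,b[0]-m:b[1]+m],None,fx=f,fy=f,interpolation=2)
    r=cv2.matchTemplate(n,o,cv2.TM_CCOEFF_NORMED);_,v,_,l=cv2.minMaxLoc(r);return (np.array(l)/f-m).tolist(),round(v,3)
for n,b in(("caddylow",(300,353,305,318)),("corner",(342,356,295,312)),("pepper",(304,325,262,285)),("saltcap left",(331,339,264,276))): print(n,shift(b))
E
```

```text
grip t 42.3 F [-1.  -0.3  5.5] op 0.0363 gf 58.9 tcp [0.4988 0.3366 0.0596]
[-0.65 -0.63  5.22]
[ 0.   -0.13 -0.63]
 t 43.5 F [-0.3  0.1 -1. ] op 0.0364 gf 59.2 tcp [0.4985 0.3365 0.068 ]
caddylow ([-0.125, 0.0], 0.752)
corner ([-0.125, 0.0], 0.969)
pepper ([0.125, -0.25], 0.919)
saltcap left ([-2.125, -1.125], 0.816)
```

```bash
python3 - <<'E'
from h import *
x,y=.4985,.3365
lin(x,y,.105,.06);print(F(15));lin(x,y,.22,.12);bot.dwell(.2);print(F(25));st()
old=np.load("ims.npz")["scene"];im=np.mean([imaging.get_image("scene").astype(float) for _ in range(5)],0).astype(np.uint8)[:,:,::-1]
def shift(b,m=4):
    f=8;o=cv2.resize(old[b[2]:b[3],b[0]:b[1]],None,fx=f,fy=f,interpolation=2);n=cv2.resize(im[b[2]-m:b[3]+m,b[0]-m:b[1]+m],None,fx=f,fy=f,interpolation=2)
    r=cv2.matchTemplate(n,o,cv2.TM_CCOEFF_NORMED);_,v,_,l=cv2.minMaxLoc(r);return (np.array(l)/f-m).tolist(),round(v,3)
for n,b in(("caddylow",(300,353,305,318)),("corner",(342,356,295,312)),("pepper",(304,325,262,285))): print(n,shift(b))
o=cv2.resize(im[180:320,270:400],None,fx=4.2,fy=4.2,interpolation=2);cv2.imwrite("pics/saltheld.png",o)
E
```

```text
[ 0.16  0.   -0.69]
[ 0.17  0.12 -0.78]
 t 46.5 F [ 0.3  0.5 -0.6] op 0.0364 gf 59.2 tcp [0.4985 0.3365 0.22  ]
caddylow ([0.0, 0.0], 0.882)
corner ([0.0, 0.0], 0.9)
pepper ([0.125, -0.25], 0.926)
```

View pics/saltheld.png

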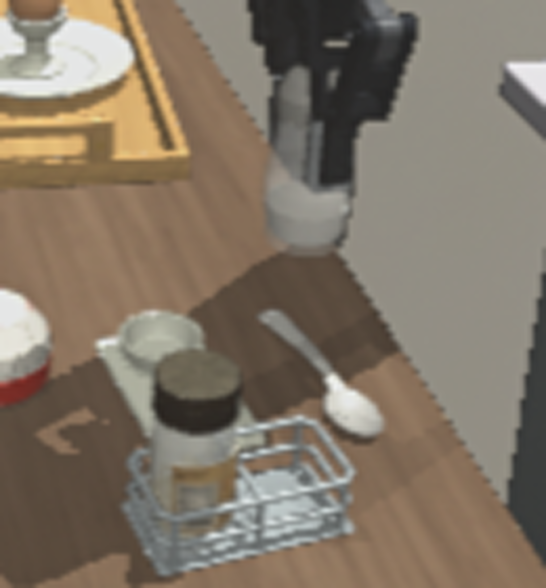

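```bash
python3 - <<'E'
from h import *
x,y=.644,-.206
hov(x,y,.22,-.084);bot.dwell(.1);lin(x,y,.1,.12);lin(x,y,.068,.05);bot.dwell(.2);f0=F();print(f0)
for z in np.arange(.0665,.0565,-.001):
    lin(x,y,z,.02);bot.dwell(.08);f=F(4)
    if np.linalg.norm(f-f0)>2.2:break
print(z,f);st()
bot.command_gripper(.062);bot.dwell(.2);st("rel");lin(x,y,.2,.1)
hov(.4487,.1892,.12,.102);bot.command_gripper(.03);st("over spoon")
im=np.mean([imaging.get_image("top").astype(float) for _ in range(4)],0).astype(np.uint8)
cv2.imwrite("pics/x.png",im[:,:,::-1])
for n in("salt","jam_jar","plate","egg","egg_cup"):
  print(n,[(np.round(m["xy"],1).tolist(),round(m["p"],2)) for m in nets.mark_of("top",n)[:2]],[(np.round(m["box"],1).tolist(),round(m["p"],2)) for m in nets.find_in("top",n)[:2]])
  print([(np.round(m["xy"],1).tolist(),round(m["p"],2)) for m in nets.mark_of("scene",n)[:1]])
print("pred salt cap",pix("top",[x,y,.09]),"salt base",pix("top",[x,y,.006]),"plate",pix("top",[.535,-.197,.018]))
E
```

```text
[ 0.13  0.01 -0.85]
0.0615 [-1.85  0.33  4.94]
 t 53.6 F [-1.7  0.2  4.9] op 0.0359 gf 60.0 tcp [ 0.6443 -0.2062  0.0626]
rel t 54.2 F [-0.9  0.1  0.4] op 0.0621 gf 0.0 tcp [ 0.6439 -0.206   0.0613]
over spoon t 57.8 F [ 0.2 -0.3  0.6] op 0.0303 gf 0.0 tcp [0.4489 0.189  0.12  ]
salt [([364.0, 179.5], 0.6)] [([367.8, 179.3, 19.8, 21.4], 0.76), ([331.9, 179.8, 31.7, 30.5], 0.74)]
[([338.5, 235.7], 0.58)]
jam_jar [([329.1, 182.0], 0.87)] [([335.6, 178.8, 31.7, 30.7], 0.75)]
[([249.7, 211.4], 0.77)]
plate [([363.1, 223.4], 0.73)] [([365.8, 220.4, 59.5, 54.9], 0.87)]
[([274.3, 197.4], 0.89)]
egg [([370.4, 218.4], 0.52)] [([369.4, 218.2, 13.3, 15.4], 0.48)]
[([280.1, 186.3], 0.44)]
egg_cup [([364.1, 219.9], 0.42)] []
[([275.9, 196.3], 0.61)]
pred salt cap [371.66716372 175.72479845] salt base [366.67300979 180.32265063] plate [365.53877933 220.42517467]
```

```bash
python3 - <<'E'
from h import *
im=np.load("ims2.npz")["top"];b=im[248:272,176:236].astype(np.uint8)
hsv=cv2.cvtColor(b,cv2.COLOR_BGR2HSV);m=((hsv[...,1]<70)&(hsv[...,2]>130)).astype(np.uint8)
n,l,s,c=cv2.connectedComponentsWithStats(m);i=1+s[1:,4].argmax()
P=np.argwhere(l==i)[:,::-1]+[176,248]
W=np.array([world("top",p,.005)[:2] for p in P])
ev=np.linalg.svd(W-W.mean(0),full_matrices=False)[2][0];ev*=np.sign(ev[1])
t=(W-W.mean(0))@ev;print(len(P),"ang",np.arctan2(ev[1],ev[0]),"mid",W.mean(0)+ev*(t.max()+t.min())/2,"len",np.ptp(t))
mid=W.mean(0)+ev*(t.max()+t.min())/2;nrm=np.array([ev[1],-ev[0]]);tt=(W-mid)@ev;d=(W-mid)@nrm
for k in(-.06,-.05,-.04,-.03,-.02,0,.02,.05):
    q=d[abs(tt-k)<.006];print(k,q.mean().round(4),len(q),np.ptp(q).round(4), (mid+k*ev+q.mean()*nrm).round(4))
E
```

```text
732 ang 1.6581211145407426 mid [0.4466621  0.23275798] len 0.16132158182936202
-0.06 0.0023 40 0.0281 [0.4542 0.1732]
-0.05 0.0017 49 0.0455 [0.4527 0.1831]
-0.04 0.0001 62 0.0484 [0.4503 0.1929]
-0.03 -0.0021 60 0.0501 [0.4472 0.2027]
-0.02 -0.006 60 0.0626 [0.4424 0.2123]
0 -0.0031 64 0.0596 [0.4436 0.2325]
0.02 0.0021 54 0.0558 [0.447  0.2529]
0.05 0.0015 66 0.049 [0.4438 0.2827]
```

```bash
python3 - <<'E'
from h import *
im=cv2.imread("pics/top0.png");b=im[248:272,176:236]
hsv=cv2.cvtColor(b,cv2.COLOR_BGR2HSV);m=((hsv[...,1]<45)&(hsv[...,2]>150)).astype(np.uint8)
n,l,s,c=cv2.connectedComponentsWithStats(m);i=1+s[1:,4].argmax()
P=np.argwhere(l==i)[:,::-1]+[176,248]
W=np.array([world("top",p,.005)[:2] for p in P]);
ev=np.linalg.svd(W-W.mean(0),full_matrices=False)[2][0];ev*=np.sign(ev[1])
t=(W-W.mean(0))@ev;mid=W.mean(0)+ev*(t.max()+t.min())/2
print(len(P),"ang",np.arctan2(ev[1],ev[0])-np.pi/2,"mid",mid,"len",np.ptp(t))
nrm=np.array([ev[1],-ev[0]]);tt=(W-mid)@ev;d=(W-mid)@nrm
for k in(-.06,-.05,-.04,-.03,0,.05):
    q=d[abs(tt-k)<.006];print(k,q.mean().round(4),np.ptp(q).round(4),(mid+k*ev+q.mean()*nrm).round(4))
E
```

```text
287 ang 0.13006830753226462 mid [0.44378475 0.22912182] len 0.1366721374394735
-0.06 0.0001 0.0145 [0.4516 0.1696]
-0.05 0.0005 0.0136 [0.4508 0.1796]
-0.04 -0.0007 0.0136 [0.4482 0.1894]
-0.03 0.0 0.011 [0.4477 0.1994]
0 0.0002 0.007 [0.444  0.2292]
0.05 -0.0005 0.0277 [0.4368 0.2786]
```

```bash
python3 - <<'E'
from h import *
x,y=.449,.1894
hov(x,y,.1,.13);lin(x,y,.03,.1);bot.dwell(.1);print(F());lin(x,y,.0208,.03);bot.dwell(.1);st("at");print(F())
bot.command_gripper(.0);bot.dwell(.1);st("grip")
lin(x,y,.05,.05);bot.dwell(.2);st("up");print(F());lin(x,y,.13)
a=-.082;tx=np.array([np.cos(a),np.sin(a)]);ty=np.array([-tx[1],tx[0]])
g=np.array([.535,-.197])-.097*ty-.04*tx;print(g)
hov(*g,.14,a-np.pi/2)
im=np.mean([imaging.get_image("scene").astype(float) for _ in range(3)],0).astype(np.uint8);cv2.imwrite("pics/y.png",im[:,:,::-1])
print([(np.round(m["box"],1).tolist(),round(m["p"],2)) for m in nets.find_in("scene","teaspoon")[:2]])
s=bot.state();print(pix("scene",[*(g-.028*tx),.125]),pix("scene",[*(g+.108*tx),.125]))
E
```

```text
[ 0.03 -0.08 -0.2 ]
at t 60.7 F [0.7 1.1 1. ] op 0.0301 gf 0.0 tcp [0.449  0.1894 0.0208]
[0.08 0.03 0.09]
grip t 61.3 F [-1.1  1.   3.3] op 0.0149 gf 58.5 tcp [0.4494 0.1895 0.0212]
up t 62.2 F [ 0.3  0.1 -0.5] op 0.0148 gf 58.3 tcp [0.4487 0.1893 0.0496]
[ 0.28 -0.11 -0.22]
[ 0.48718932 -0.29039774]
[([263.2, 155.1, 7.4, 2.5], 0.56), ([281.1, 191.7, 47.4, 20.4], 0.52)]
[294.93877464 153.26660883] [255.80023736 154.54443272]
```

```bash
python3 - <<'E'
from h import *
a=-.082;tx=np.array([np.cos(a),np.sin(a)]);ty=np.array([-tx[1],tx[0]])
g=np.array([.535,-.197])-.1*ty-.04*tx
lin(*g,.14);lin(*g,.05,.1);lin(*g,.033,.04);bot.dwell(.2);f0=F();print(f0)
for z in np.arange(.0315,.0245,-.001):
    lin(*g,z,.02);bot.dwell(.08);f=F(4)
    if np.linalg.norm(f-f0)>1.8:break
print(z,f);st()
bot.command_gripper(.0195);bot.dwell(.2);st("rel");print(F())
lin(*g,.06,.05);lin(*g,.2);hov(.45,.25,.3,0)
im=np.mean([imaging.get_image("top").astype(float) for _ in range(4)],0).astype(np.uint8)[:,:,::-1]
np.savez("ims3.npz",top=im);cv2.imwrite("pics/fin.png",im)
old=cv2.imread("pics/x.png")
# spoon by difference
d=np.abs(im.astype(int)-old).max(2);d[:,:350]=0
m=(d>25).astype(np.uint8);n,l,s,c=cv2.connectedComponentsWithStats(m)
i=1+s[1:,4].argmax();print(s[i],[(q[4].item()) for q in s[1:] if q[4]>8])
P=np.argwhere(l==i)[:,::-1];W=np.array([world("top",p,.011)[:2] for p in P])
ev=np.linalg.svd(W-W.mean(0),full_matrices=False)[2][0];ev*=np.sign(ev[0]);t=(W-W.mean(0))@ev;mid=W.mean(0)+ev*(t.max()+t.min())/2
r=mid-[.535,-.197];print("ang",np.arctan2(ev[1],ev[0]),"len",np.ptp(t),"mid rel plate in tray",r@tx,r@ty)
tt=(W-mid)@ev
for k in(-.055,.05): print(k,np.ptp(((W-mid)@[-ev[1],ev[0]])[abs(tt-k)<.006]))
for n_ in("plate","egg","salt","teaspoon"): print(n_,[(np.round(q["box"],1).tolist(),round(q["p"],2)) for q in nets.find_in("top",n_)[:2]])
E
```

```text
[ 0.23  0.07 -0.36]
0.026499999999999996 [-2.38  1.11  5.62]
 t 69.7 F [-2.5  1.   5.4] op 0.0151 gf 59.3 tcp [ 0.4871 -0.2935  0.0272]
rel t 70.2 F [-0.5  0.3 -0.2] op 0.0194 gf 0.2 tcp [ 0.4869 -0.2934  0.0263]
[-0.12 -0.02 -0.05]
[398 198  11  53 317] [317]
ang -0.05440246000784944 len 0.13940598655666545 mid rel plate in tray -0.0034080320117049214 -0.10200129278679078
-0.055 0.013362561616277663
0.05 0.026804349789638797
plate [([366.1, 221.2, 58.1, 54.9], 0.71)]
egg [([368.9, 181.6, 19.4, 21.8], 0.75), ([370.9, 218.6, 13.2, 19.1], 0.65)]
salt [([159.4, 219.7, 28.1, 17.5], 0.68), ([370.4, 177.8, 22.1, 18.5], 0.53)]
teaspoon [([403.6, 226.4, 5.9, 50.9], 0.56)]
```

```bash
python3 - <<'E'
from h import *
print(bot.close_job())
E
```

```text
the job is handed in; nothing more can be done
None
```

The job is handed in at about 72 s of robot time, with the egg upright in its cup mid-plate, the salt straight behind the plate, and the teaspoon along its right side, about 20 mm off the rim at mid-plate and 1–2° off square; the camera showed no movement of the plate, jar or caddy, and the pepper is still in it.

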